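# Load the notched slide carrier into the keyed nest

### The arm

A 6-joint arm with a two-finger parallel gripper is mounted at the origin on the work surface. World frame = base frame: x ahead of the robot, y to its left, z up, the work surface at z = 0. Lengths are in mm, angles in rad, forces in N, time in s.
With the tool pointing down it reaches from about 300 to 850 mm from the base axis. Payload 4.2 kg.
Tool frame: the origin (TCP) lies midway between the tips of the shut fingers; the grasp point (between the pads) lies 19 mm behind it (r.grasp_offset is the distance from the TCP to the grasp point, in mm); z points along the fingers, y is the direction in which the jaws open and shut (so a half turn about z gives the same grasp; the last joint's range is limited). The gripper opens to 91 mm and grips with 3 to 60 N. Pads are 32 mm wide; open, the fingers measure 118 mm over their backs; the gripper's body (76 mm by 178 mm) begins 60 mm behind the grasp point.
Start: joints at [1.241, 0.32, 1.565, -0, 1.257, -0.02], TCP at [175.302, 547.643, 213.976] pointing down, gripper open.
Joint ranges: [-3.11, 3.11], [-0.84, 2.01], [0.21, 2.61], [-1.34, 4.49], [0.05, 2.63], [-2.56, 2.56]. Speed limits (rad/s): [2.57, 2.57, 3.14, 3.14, 3.14, 3.14].

### API

Orientations are given as a rotation vector (axis times angle).
In Python, from rig import monitor, vision, r gives the robot as it stands.
- The arm moves only by the shell command python3 -m pendant 'ROWS'. ROWS is a JSON object of lists of equal length, an entry for each row: "jaw": the opening, from 0 (shut) to 1 (fully open); "travel": the shift along the tool's x, y, z in cm, a list of three; "turn": the turn about the tool's z in rad. In form: {"jaw": [jaw, ...], "travel": [[dx, dy, dz], ...], "turn": [turn, ...]}. A call has 1 to 20 rows; each row is the pose to reach, as a shift and turn from the pose commanded when the call began, along the tool's axes at that moment; what a row does not reach only later rows make up. A row lasts 1/12 s, in which the tool goes at most 41.7 mm and 7.16 degrees, less where a joint would pass 70% of its speed; a pose out of reach is approached as far as the arm can. A call with a gripper value outside its range is refused whole. The fingers move at their own pace and stop on an object; the grip force is fixed at half the most. Time passes only in rows, so rows that repeat a pose let the fingers close. It gives the time, the measured TCP pose, the force and the opening at its end, in the units of the state.
- monitor.sense(): the state, without advancing time (a new reading comes with each control period).
- vision.snapshot(name): name is "scene" or "top"; returns the picture (400x640x3 uint8, red, green, blue); there is no depth.
- vision.camera_model(name): a dict with "camera_matrix" (3x3 intrinsics, pixels), "camera_from_world" (4x4, takes a point from world to camera coordinates). Camera axes: x right, y down, z forward; pixel columns grow to the right and rows downward; lengths in mm; the calibration is good to about 2 mm. A picture is of the moment at which its call begins. camera_model takes no time and is no camera call.
- r.job_done(): hands the job in, once; it reports no verdict.
The state is a dict: "time_s": time; "joints": joint angles; "qd": joint speeds; "tau": joint torques, N m; "tool_pos": TCP position; "tcp_rot": TCP orientation; "contact_force": force on the tool from outside, world axes, zero at the start; "ft_torque": the same for the moment, N m; "finger_gap": finger opening in mm.
Only numpy, scipy, OpenCV 4.12 (cv2) and the standard library are available. Lean on these libraries where they do the work, as an engineer would, in place of code of your own. Each camera call takes 0.05 s, during which the arm holds its last target.

### The job

Several grey slide carriers with white knobs lie on the demonstration table. Take the one with the notch in its edge, turn it so that the notch matches the key of the slide reader's nest, and set it down in the nest, fully home and flat on the nest's floor. Do not let it drop; let go of it only once it is down.

Things in the scene. Friction and masses are not known exactly. Their poses are not given: they have to be found in the camera images.
- carrier_grip (a point): On the round white knob (28 mm across) of the notched carrier, a loose grey plate 120 (x) x 80 (y) x 12 mm, 0.13-0.25 kg, flat on the table at any yaw; the knob stands on the plate's centre. Point: knob axis, 38 mm above the plate's underside, 14 mm below the knob's top. z up. Bystanders with like knobs: a plate of the same size with no notch and a round one, the three in any order.
- carrier_notch (a point): Centre of the notch in the carrier's +y long edge, nearer its +x end: 30 mm in x, 28 mm in y from the knob's axis, 6 mm above the underside. Rectangular, through the full thickness, 36 mm along x and 24 mm deep in y (x 12 to 48, y 16 to 40 mm from the knob). A glass slide lies along the opposite long edge. Same axes as the grip point.
- nest: White slide reader, fixed, at +y; yaw within 30 degrees. Origin: centre of its open pocket, at table height. Pocket 140 (x) x 100 (y) mm inside, floor 12 mm up, rim walls 10 mm thick, tops 22 mm up. A pod 50 mm deep, 36 mm high adjoins the +x wall. The carrier goes in with its x and y along the nest's, 10 mm play on every side; turned half round it lands on the key.
- nest_key (a point): Top of the dark steel key, a block 16 mm wide in x (x 22 to 38 mm) that juts 24 mm inward from the pocket's +y wall (to y = 26 mm); its top is 30 mm above the table. The point is at x 30, y 28, z 30 mm in the nest's frame; the carrier's notch centre is straight below it when the carrier is centred in the nest. Same axes as the nest.
Mind the look-alikes: they are no part of the job. Leave any purple or red look-alike of the part that bears carrier_grip alone.

How it is judged:
By the outcome, as a careful person would: the job done as asked, in the order asked, and still so for the second after the job is handed in, with the robot touching nothing.
It also fails if it takes over 40 s, if anything falls off the work surface, if the arm or the gripper's body presses on something with over 40 N, if the wrist force passes 120 N, or if a joint passes its speed limit or range.

## Working session

There is one attempt and no reset: what is moved stays moved. The work goes in short steps, Python scripts to look and compute and a shell command to move; the robot and the scene stay as the last step left them, time stands still between calls to the robot, and variables do not carry over. Pictures are saved under pics/ and viewed, and the job is handed in when it is done.

```bash
mkdir -p pics; ls
python3 - <<'E'
from rig import monitor, vision, r
import cv2
s=monitor.sense(); print({k:s[k] for k in ('time_s','tool_pos','tcp_rot','contact_force','finger_gap')})
for n in('scene','top'):
    im=vision.snapshot(n); cv2.imwrite(f'pics/{n}0.png',cv2.cvtColor(im,cv2.COLOR_RGB2BGR))
    m=vision.camera_model(n); print(n,m)
E
```

```text
pics
{'time_s': 0.0, 'tool_pos': array([175.12476228, 547.14354046, 213.10836146]), 'tcp_rot': array([-4.84652091e-01, -3.10366676e+00,  2.78789045e-03]), 'contact_force': array([ 0.03492893, -0.36367265,  0.55122848]), 'finger_gap': 91.39099992830093}
scene {'camera_matrix': array([[404.33762798,   0.        , 325.26108857],
       [  0.        , 404.33762798, 203.27694235],
       [  0.        ,   0.        ,   1.        ]]), 'camera_from_world': array([[-5.63051601e-01,  8.26411110e-01, -4.19199247e-03,
         1.79833711e+02],
       [ 7.03857634e-01,  4.76882774e-01, -5.26466761e-01,
        -2.70813810e+02],
       [-4.33078891e-01, -2.99378518e-01, -8.50185378e-01,
         1.30993779e+03],
       [ 0.00000000e+00,  0.00000000e+00,  0.00000000e+00,
         1.00000000e+00]])}
top {'camera_matrix': array([[513.82618366,   0.        , 320.4277107 ],
       [  0.        , 513.82618366, 195.01062097],
       [  0.        ,   0.        ,   1.        ]]), 'camera_from_world': array([[-5.80683104e-03, -9.99975965e-01,  3.78824990e-03,
         4.97968305e+01],
       [-9.90890020e-01,  5.24426682e-03, -1.34571415e-01,
         4.10190204e+02],
       [ 1.34548314e-01, -4.53517249e-03, -9.90896656e-01,
         1.56206819e+03],
       [ 0.00000000e+00,  0.00000000e+00,  0.00000000e+00,
         1.00000000e+00]])}
```

View pics/scene0.png

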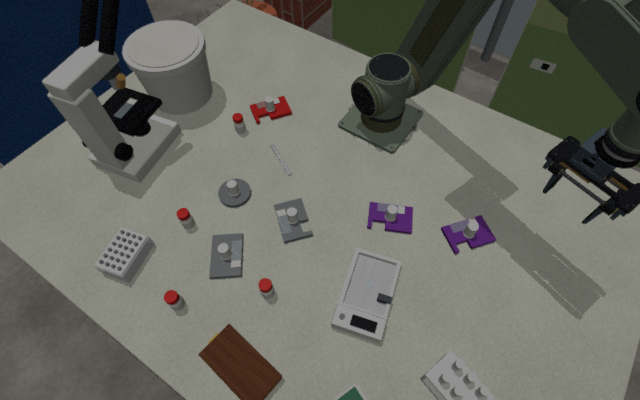

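View pics/top0.png

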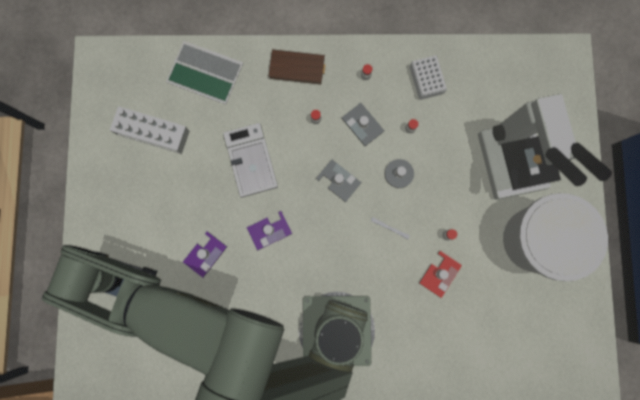

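The notched grey carrier is at about (292,216) in scene and (340,180) in top. The nest is at about (368,293) in scene and (250,160) in top, with its pod farthest from the base and its key on the left. I'll zoom in on both.

Run:
```python
import cv2,numpy as np
t=cv2.imread('pics/top0.png');s=cv2.imread('pics/scene0.png')
a=cv2.resize(t[110:215,210:370],None,fx=5,fy=5,interpolation=cv2.INTER_CUBIC)
cv2.imwrite('pics/t_z.png',a)
b=cv2.resize(s[190:350,260:420],None,fx=3.7,fy=3.7,interpolation=cv2.INTER_CUBIC)
cv2.imwrite('pics/s_z.png',b)
```

```text
(no output)
```

View pics/t_z.png

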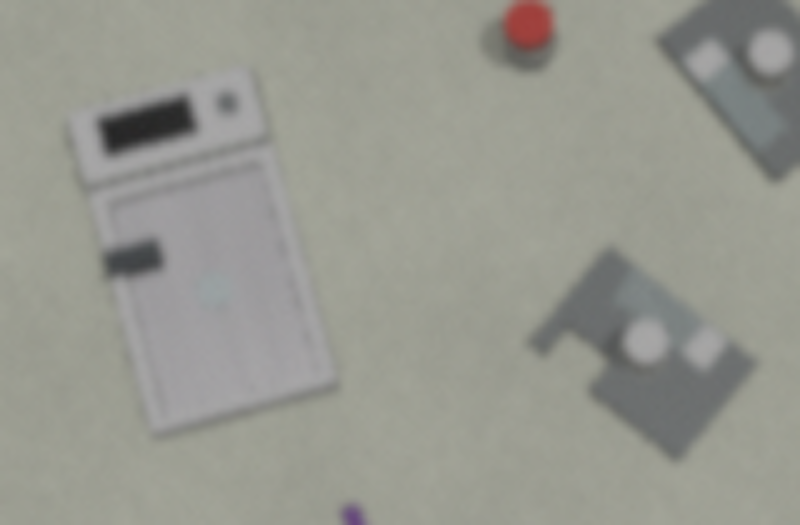

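View pics/s_z.png

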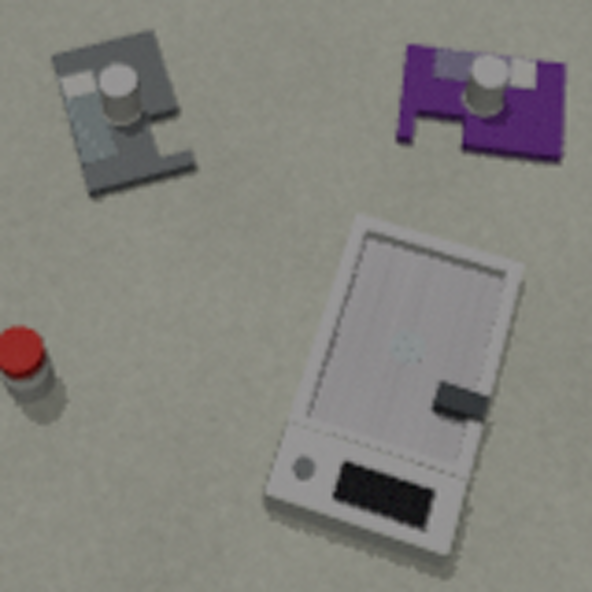

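```bash
cat > h.py <<'E'
import cv2,numpy as np
from rig import monitor,vision,r
def ray(n,uv,z):
    m=vision.camera_model(n);K=m['camera_matrix'];T=m['camera_from_world'];R=T[:3,:3];t=T[:3,3]
    uv=np.atleast_2d(np.asarray(uv,float)); c=-R.T@t
    d=(R.T@np.linalg.inv(K)@np.c_[uv,np.ones(len(uv))].T).T
    return (c+d*((z-c[2])/d[:,2])[:,None])[:,:2]
def proj(n,P):
    m=vision.camera_model(n);q=m['camera_matrix']@(m['camera_from_world']@np.r_[P,1])[:3];return q[:2]/q[2]
def blobs(im,mask,amin):
    cs,_=cv2.findContours(mask.astype(np.uint8),cv2.RETR_EXTERNAL,cv2.CHAIN_APPROX_NONE)
    return [c for c in cs if cv2.contourArea(c)>amin]
def grab(n,name=None):
    im=cv2.cvtColor(vision.snapshot(n),cv2.COLOR_RGB2BGR)
    if name: cv2.imwrite(f'pics/{name}.png',im)
    return im
E
python3 - <<'E'
from h import *
for n,roi in(('top',(300,150,375,215)),('scene',(262,190,325,250))):
    im=cv2.imread(f'pics/{n}0.png'); x0,y0,x1,y1=roi
    u=cv2.resize(im[y0:y1,x0:x1],None,fx=4,fy=4,interpolation=cv2.INTER_CUBIC).astype(int)
    B,G,R=u[...,0],u[...,1],u[...,2]
    print(n,'table',u[5,5],'mid',np.median(u.reshape(-1,3),0))
    m=(B>R-6)  # neutral/bluish vs beige
    m=((G<128)) if 0 else m
    m=cv2.morphologyEx(m.astype(np.uint8),cv2.MORPH_OPEN,np.ones((5,5)))
    cv2.imwrite(f'pics/m_{n}.png',np.hstack([m*255,(np.clip(G,0,255)).astype(np.uint8)]))
    k=(u.min(2)>165)
    for c in blobs(u,m,1000):
        p=(c[:,0,:]+.5)/4-.5+[x0,y0]
        w=ray(n,p,12); rc=cv2.minAreaRect(w.astype(np.float32)); print('plate',rc)
    for c in blobs(u,k,60):
        M=cv2.moments(c); p=(np.array([M['m10'],M['m01']])/M['m00']+.5)/4-.5+[x0,y0]; print('white',p,cv2.contourArea(c)/16,ray(n,p,52),ray(n,p,12))
E
```

```text
top table [151 162 161] mid [146. 157. 156.]
plate ((460.284912109375, -8.882957458496094), (124.36137390136719, 85.03438568115234), 51.05389404296875)
scene table [126 136 134] mid [126. 136. 135.]
plate ((463.0986328125, -9.685592651367188), (128.4207763671875, 82.34452819824219), 50.775638580322266)
```

View pics/m_top.png

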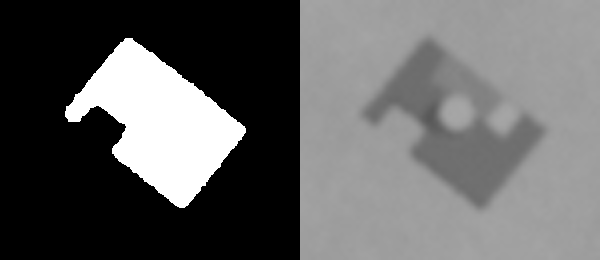

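View pics/m_scene.png

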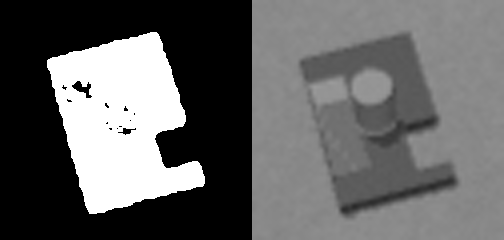

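Run:
```python
from h import *
print('knob',ray('top',(338.9,177.7),52),ray('scene',(291.9,211.3),52))
for n,roi in(('top',(215,115,290,205)),('scene',(325,240,410,345))):
    im=cv2.imread(f'pics/{n}0.png'); x0,y0,x1,y1=roi
    u=cv2.resize(im[y0:y1,x0:x1],None,fx=4,fy=4,interpolation=cv2.INTER_CUBIC).astype(int)
    B,G,R=u[...,0],u[...,1],u[...,2]
    m=(B>R-4)
    m=cv2.morphologyEx(m.astype(np.uint8),cv2.MORPH_OPEN,np.ones((7,7)))
    dark=(G<90).astype(np.uint8)
    cv2.imwrite(f'pics/n_{n}.png',np.hstack([m*255,dark*255,(np.clip(G,0,255)).astype(np.uint8)])[:, :])
    for c in blobs(u,m,5000):
        p=(c[:,0,:]+.5)/4-.5+[x0,y0]
        for z in (0,22,36): print('nest',z,cv2.minAreaRect(ray(n,p,z).astype(np.float32)))
    for c in blobs(u,dark,100):
        p=(c[:,0,:]+.5)/4-.5+[x0,y0]
        for z in(30,36):print('dark',z,cv2.minAreaRect(ray(n,p,z).astype(np.float32)))
```

```text
knob [[460.31521227  -9.21212424]] [[460.70988059 -10.20654115]]
nest 0 ((529.561279296875, 270.94146728515625), (217.68414306640625, 122.38081359863281), 15.544291496276855)
nest 22 ((524.9907836914062, 267.97381591796875), (214.69631958007812, 120.70106506347656), 15.544286727905273)
nest 36 ((522.0823364257812, 266.0853271484375), (212.79495239257812, 119.6321792602539), 15.544281959533691)
dark 30 ((516.1917724609375, 309.4255065917969), (14.479910850524902, 31.23615074157715), 14.084810256958008)
dark 36 ((514.972412109375, 308.45391845703125), (14.424680709838867, 31.11700439453125), 14.084708213806152)
dark 30 ((602.6478271484375, 302.1700439453125), (22.37172508239746, 56.3031005859375), 15.427422523498535)
dark 36 ((601.0987548828125, 301.22613525390625), (22.286361694335938, 56.088287353515625), 15.427404403686523)
nest 0 ((516.883056640625, 262.26422119140625), (211.61199951171875, 123.57322692871094), 15.593153953552246)
nest 22 ((524.6316528320312, 264.7640380859375), (206.82179260253906, 120.77592468261719), 15.593179702758789)
nest 36 ((529.5623779296875, 266.354888916
[... 669 characters left out ...]
4, 14.820677757263184), 34.205989837646484)
dark 30 ((640.02392578125, 257.30242919921875), (6.158064365386963, 38.17022705078125), 15.558716773986816)
dark 36 ((641.4201049804688, 258.03753662109375), (6.118804454803467, 37.92707443237305), 15.558717727661133)
dark 30 ((600.1734008789062, 297.593017578125), (26.491863250732422, 60.63539123535156), 15.455221176147461)
dark 36 ((601.8233032226562, 298.0714111328125), (26.323104858398438, 60.2491340637207), 15.455181121826172)
dark 30 ((523.0570068359375, 308.7384338378906), (23.177717208862305, 34.508541107177734), 13.722278594970703)
dark 36 ((525.1981811523438, 309.1458740234375), (23.030052185058594, 34.28873825073242), 13.722193717956543)
```

View pics/n_top.png

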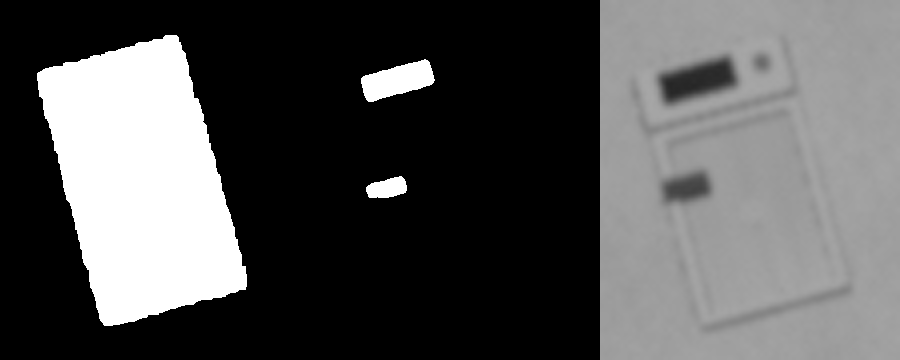

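View pics/n_scene.png

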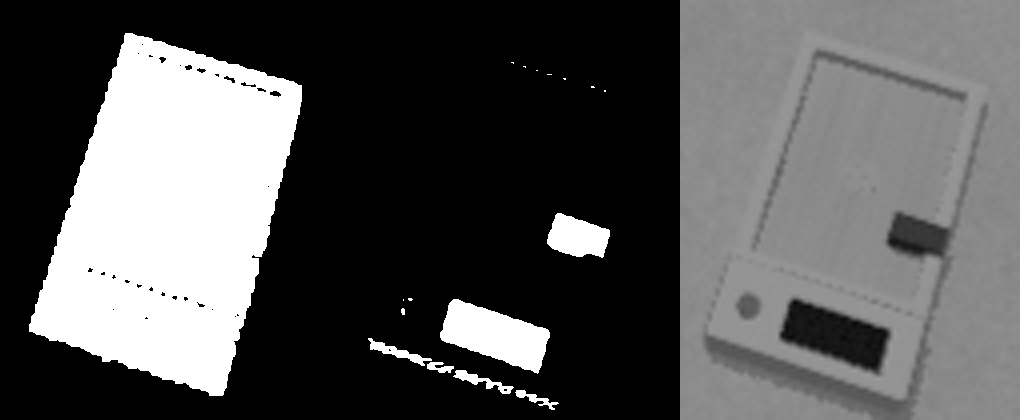

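Run:
```python
from h import *
Z=4.
def P(n,roi,off,pts,z):
    return ray(n,(np.array(pts,float)-[off,0]+.5)/Z-.5+roi,z)
T=lambda pts,z:P('top',(215,115),600,pts,z)
S=lambda pts,z:P('scene',(325,240),680,pts,z)
ang=lambda a,b:np.degrees(np.arctan2(*(b-a)[::-1]))
for nm,w in(('top rim',T([(705,327),(850,289),(667,147),(790,109),(710,317),(836,284)],22)),('scene rim',S([(808,35),(987,88),(752,252),(921,300),(820,51),(968,95)],22))):
    print(nm,w.round(1).tolist())
    # side/near edge angles
    if nm[0]=='t': 
        nl,nr=w[0],w[1]; print('near edge',ang(nr,nl)-90)
        il,ir=w[2],w[3]; jl,jr=w[4],w[5]
    else:
        nr,nl=w[0],w[1]; print('near edge',ang(nr,nl)-90)
        ir,il=w[2],w[3]; jr,jl=w[4],w[5]
    print('inner sides',ang(jl,il),ang(jr,ir), 'centre inner',(il+ir+jl+jr)/4, 'size',np.linalg.norm(il-jl),np.linalg.norm(il-ir))
    a=np.radians(15.); x=np.array([np.cos(a),np.sin(a)]); print('centre from near mid',(nl+nr)/2+80*x, 'width',np.linalg.norm(nl-nr))
# pod top face corners z=36
for w in (T([(638,72),(780,36),(797,92),(650,130)],36),S([(736,253),(708,336),(908,398),(928,316)],36)):
    print('pod',w.round(1).tolist(),w.mean(0),[ang(w[i],w[(i+1)%4]).round(1) for i in range(4)])
# key corners z=30
print('key top',T([(664,182),(706,172),(711,187),(667,199)],30).round(1).tolist())
print('key scene',S([(896,211),(949,227),(945,250),(889,236)],30).round(1).tolist())
```

```text
top rim [[408.3, 294.3], [437.5, 182.0], [550.9, 326.2], [581.0, 230.0], [416.1, 290.5], [441.5, 192.9]]
near edge 14.589968624887007
inner sides 14.82786547882292 14.885111601589294 centre inner [497.36375071 259.93434357] size 139.51021474188212 100.77912611694353
centre from near mid [500.14219816 258.86884184] width 115.98405584239842
scene rim [[443.1, 182.5], [410.9, 295.8], [583.5, 230.5], [551.8, 328.6], [448.4, 194.8], [421.8, 288.2]]
near edge 15.887850965763022
inner sides 17.26848810892162 14.768020249646984 centre inner [501.37762399 260.52955313] size 136.0987815561786 103.17301282148206
centre from near mid [504.2668071  259.86564737] width 117.87707374799056
pod [[607.8, 347.5], [636.2, 236.9], [591.1, 223.1], [561.4, 337.3]] [599.11885429 286.20745036] [np.float64(-75.6), np.float64(-163.1), np.float64(104.6), np.float64(12.4)]
pod [[593.4, 225.1], [643.1, 238.5], [608.7, 350.9], [562.1, 337.2]] [601.8289275 287.9132839] [np.float64(15.1), np.float64(107.1), np.float64(-163.7), np.float64(-74.4)]
key top [[521.3, 326.7], [529.1, 294.1], [517.2, 290.1], [507.8, 324.1]]
key scene [[516.0, 289.7], [506.7, 320.9], [520.4, 325.9], [531.7, 294.0]]
```

The nest centre is at about (500, 259.5) with yaw 15.3°. The carrier is at about (460.4, -9.5) with yaw 51°. I'll grip with the jaws along the carrier's x, so they stay clear of the key when they open.

```bash
cat >> h.py <<'E'
from scipy.spatial.transform import Rotation as Ro
def plan(cmd,cmdyaw,tgt,yaw):
    # tool pointing down, tool y at cmdyaw (deg): tool x at cmdyaw+90
    a=np.radians(cmdyaw); Y=np.array([np.cos(a),np.sin(a),0]); Zt=np.array([0,0,-1.]); X=np.cross(Y,Zt)
    d=np.array(tgt,float)-cmd
    print('travel cm',(np.array([X@d,Y@d,Zt@d])/10).round(2),'turn',-np.radians(yaw-cmdyaw).round(4))
def st():
    s=monitor.sense();R=Ro.from_rotvec(s['tcp_rot']).as_matrix()
    print('t',s['time_s'],'pos',s['tool_pos'].round(2),'yawY',np.degrees(np.arctan2(R[1,1],R[0,1])).round(2),'tilt',np.degrees(np.arccos(-R[2,2])).round(2),'F',s['contact_force'].round(2),'gap',s['finger_gap'],'q',s['joints'].round(2)); return s,R
E
python3 - <<'E'
from h import *
s,R=st(); print(R.round(4))
plan([175.3,547.64,213.98],np.degrees(np.arctan2(R[1,1],R[0,1])),[460.4,-9.6,140],51)
E
```

```text
t 0.1 pos [175.13 547.19 213.2 ] yawY 72.25 tilt 0.09 F [ 0.01  0.29 -0.95] gap 91.20631776459734 q [ 1.24  0.32  1.57 -0.    1.26 -0.02]
[[-9.524e-01  3.048e-01 -5.000e-04]
 [ 3.048e-01  9.524e-01 -1.500e-03]
 [ 0.000e+00 -1.600e-03 -1.000e+00]]
travel cm [-44.14 -44.38   7.4 ] turn 0.3709
```

```bash
python3 -m pendant '{"jaw":[1,1,1,1,1,1,1,1,1,1,1,1,1,1,1,1,1,1,1,1],"travel":[[-0.9,-0.9,0.1],[-2.6,-2.7,0.4],[-4.9,-4.9,0.8],[-7.5,-7.5,1.3],[-10.2,-10.2,1.7],[-12.8,-12.9,2.1],[-15.4,-15.5,2.6],[-18.1,-18.2,3.0],[-20.7,-20.9,3.5],[-23.4,-23.5,3.9],[-26.0,-26.2,4.4],[-28.7,-28.8,4.8],[-31.3,-31.5,5.3],[-34.0,-34.2,5.7],[-36.6,-36.8,6.1],[-39.3,-39.5,6.6],[-41.5,-41.7,7.0],[-43.3,-43.5,7.3],[-44.14,-44.38,7.4],[-44.14,-44.38,7.4]],"turn":[0.01,0.02,0.04,0.06,0.09,0.11,0.13,0.15,0.17,0.2,0.22,0.24,0.26,0.29,0.31,0.33,0.35,0.36,0.371,0.371]}'
python3 -c "
from h import *
st();grab('scene','s1');grab('top','t1')"
```

```text
time_s: 1.77
tool_pos: [460.5, -11.7, 139.5]
tcp_rot: [-1.055, -2.959, 0.001]
contact_force: [0.2, 0.1, 0.3]
finger_gap: 91.1
t 1.7667 pos [460.54 -11.72 139.52] yawY 50.76 tilt 0.04 F [0.2  0.12 0.31] gap 91.12535730558434 q [-0.05  0.21  1.93 -0.    1.01 -0.94]
```

View pics/s1.png

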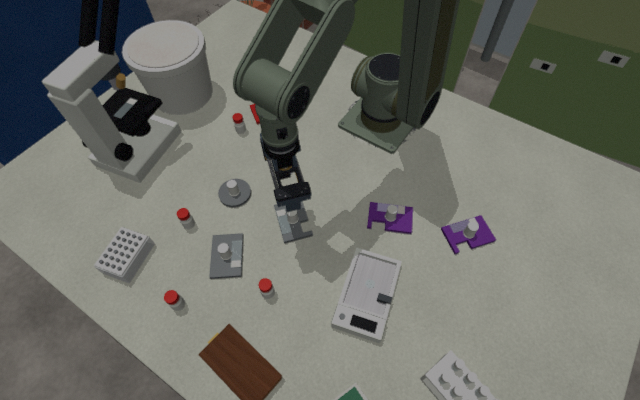

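The gripper stands over the notched carrier at (290,210). I'll check that it has settled, then work out the descent.

```bash
python3 -c "
from h import *
s,R=st()
plan([460.4,-9.6,140],51,[460.4,-9.6,21],51)
plan(s['tool_pos'],np.degrees(np.arctan2(R[1,1],R[0,1])),[460.4,-9.6,21],51)"
```

```text
t 1.8667 pos [459.49  -9.42 139.78] yawY 50.94 tilt 0.08 F [0.03 0.6  0.64] gap 91.27323169107505 q [-0.05  0.21  1.93  0.    1.01 -0.94]
travel cm [ 0.   0.  11.9] turn -0.0
travel cm [-0.08  0.04 11.88] turn -0.0011
```

```bash
python3 -m pendant '{"jaw":[1,1,1,1,1,1,1,1,1],"travel":[[0,0,1.5],[0,0,4],[0,0,6.5],[0,0,8.5],[0,0,10.3],[0,0,11.3],[0,0,11.9],[0,0,11.9],[0,0,11.9]],"turn":[0,0,0,0,0,0,0,0,0]}'
python3 -c "
from h import *
st();a=grab('scene');b=grab('top')
u=cv2.resize(a[170:270,230:350],None,fx=5,fy=5,interpolation=cv2.INTER_CUBIC);cv2.imwrite('pics/s2.png',u)"
```

```text
time_s: 2.62
tool_pos: [460.3, -8.8, 21.3]
tcp_rot: [1.047, 2.962, 0.0]
contact_force: [-0.1, 0.3, 0.6]
finger_gap: 91.1
t 2.6167 pos [460.31  -8.79  21.35] yawY 51.07 tilt 0.02 F [-0.09  0.33  0.61] gap 91.09338003707902 q [-0.04  0.37  2.08  0.    0.7  -0.94]
```

View pics/s2.png

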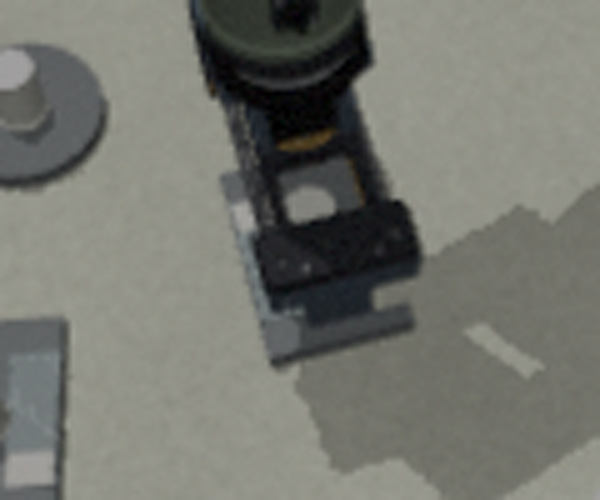

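The knob sits between the open fingers at (310,200) in the crop, so I'll close.

```bash
python3 -m pendant '{"jaw":[0.7,0.5,0.35,0.25,0.2,0.1,0.1,0.1,0.1,0.1],"travel":[[0,0,0],[0,0,0],[0,0,0],[0,0,0],[0,0,0],[0,0,0],[0,0,0],[0,0,0],[0,0,0],[0,0,0]],"turn":[0,0,0,0,0,0,0,0,0,0]}'
python3 -c "
from h import *
st()"
```

```text
time_s: 3.55
tool_pos: [460.2, -9.6, 20.9]
tcp_rot: [-1.048, -2.961, 0.0]
contact_force: [-0.2, -1.1, 0.7]
finger_gap: 27.5
t 3.55 pos [460.24  -9.64  20.89] yawY 51.0 tilt 0.02 F [-0.24 -1.07  0.74] gap 27.466806994489946 q [-0.05  0.37  2.08 -0.    0.7  -0.94]
```

```bash
python3 -m pendant '{"jaw":[0.1,0.1,0.1,0.1,0.1,0.1,0.1,0.1,0.1],"travel":[[0,0,-0.4],[0,0,-1.2],[0,0,-2.4],[0,0,-3.8],[0,0,-5.2],[0,0,-6.6],[0,0,-7.6],[0,0,-8],[0,0,-8]],"turn":[0,0,0,0,0,0,0,0,0]}'
python3 -c "
from h import *
st();a=grab('scene')
u=cv2.resize(a[150:270,230:370],None,fx=5,fy=5,interpolation=cv2.INTER_CUBIC);cv2.imwrite('pics/s3.png',u)
plan([460.4,-9.6,101],51,[500,259.5,101],15.3)"
```

```text
time_s: 4.3
tool_pos: [461.0, -9.6, 102.1]
tcp_rot: [1.048, 2.959, 0.001]
contact_force: [-0.3, -1.2, -3.2]
finger_gap: 26.6
t 4.3 pos [461.    -9.58 102.14] yawY 51.0 tilt 0.15 F [-0.34 -1.19 -3.24] gap 26.615400624492253 q [-0.05  0.25  1.98  0.    0.91 -0.94]
travel cm [13.86 23.41  0.  ] turn 0.6231
```

View pics/s3.png

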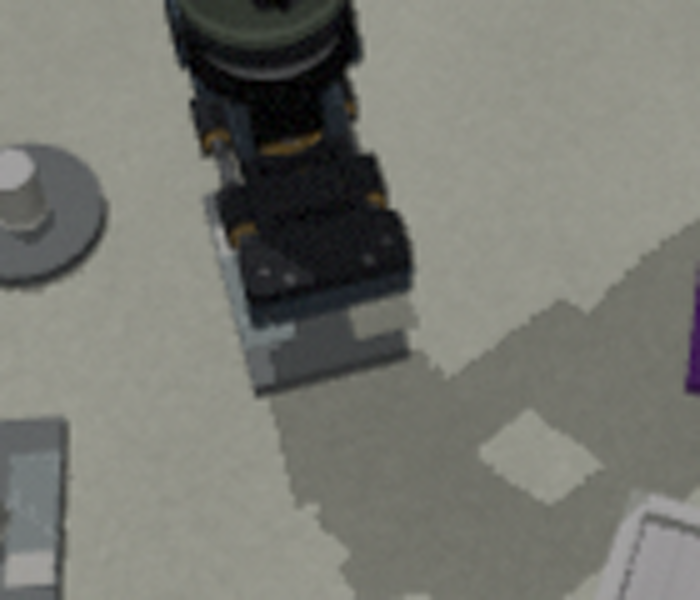

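The carrier is lifted and hangs level, with its notch visible at (385,315) in the crop. Next I'll carry it over the nest while turning it.

```bash
python3 -m pendant '{"jaw":[0.1,0.1,0.1,0.1,0.1,0.1,0.1,0.1,0.1,0.1,0.1,0.1,0.1,0.1,0.1,0.1,0.1,0.1,0.1,0.1],"travel":[[0.2,0.3,0],[0.6,0.9,0],[1.2,2.0,0],[2.0,3.4,0],[3.0,5.1,0],[4.1,6.9,0],[5.2,8.8,0],[6.3,10.7,0],[7.5,12.6,0],[8.6,14.5,0],[9.7,16.4,0],[10.8,18.2,0],[11.8,19.9,0],[12.6,21.3,0],[13.2,22.3,0],[13.6,23.0,0],[13.8,23.3,0],[13.86,23.41,0],[13.86,23.41,0],[13.86,23.41,0]],"turn":[0.01,0.03,0.05,0.09,0.13,0.18,0.23,0.28,0.33,0.38,0.43,0.48,0.53,0.56,0.59,0.61,0.62,0.623,0.623,0.623]}'
python3 -c "
from h import *
st();a=grab('scene','s4f');b=grab('top','t4f')
u=cv2.resize(a[210:350,300:440],None,fx=4,fy=4,interpolation=cv2.INTER_CUBIC);cv2.imwrite('pics/s4.png',u)
u=cv2.resize(b[100:220,190:350],None,fx=5,fy=5,interpolation=cv2.INTER_CUBIC);cv2.imwrite('pics/t4.png',u)"
```

```text
time_s: 6.02
tool_pos: [499.7, 259.0, 100.6]
tcp_rot: [-1.906, -2.497, 0.002]
contact_force: [0.6, 0.0, -1.3]
finger_gap: 26.5
t 6.0167 pos [499.66 259.03 100.56] yawY 15.29 tilt 0.06 F [ 0.56  0.03 -1.28] gap 26.46244301874198 q [ 0.46  0.4   1.76 -0.    0.99  0.19]
```

View pics/s4.png

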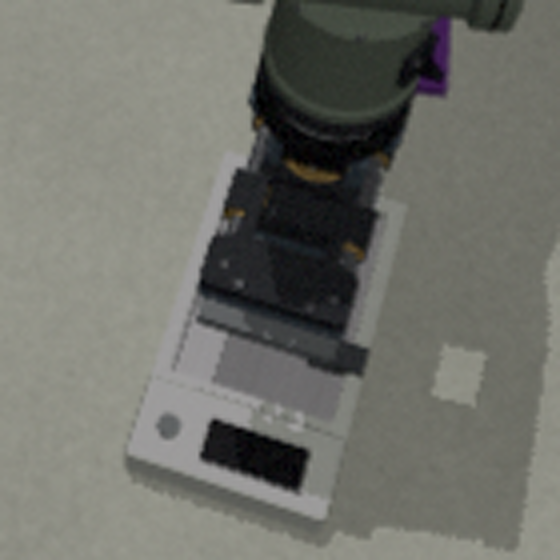

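View pics/t4.png

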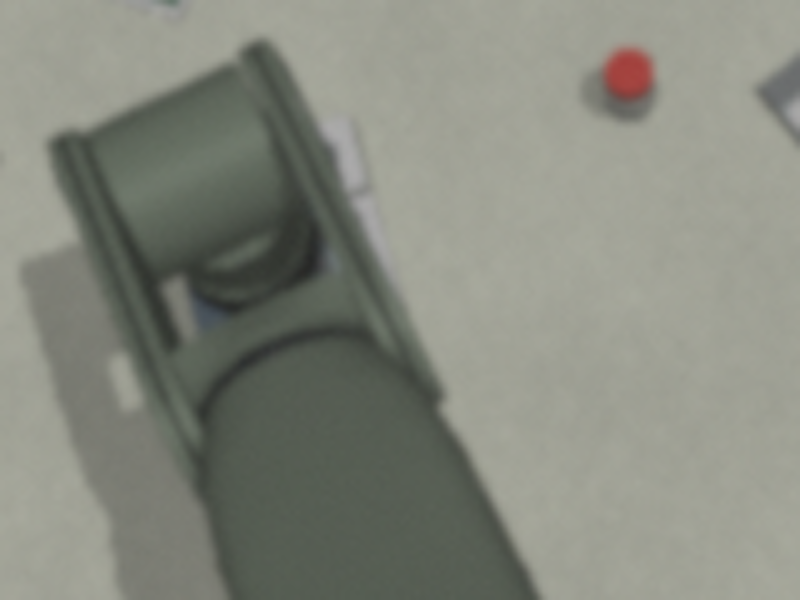

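Run:
```python
from h import *
a=cv2.imread('pics/s4f.png'); u=cv2.resize(a[270:320,335:405],None,fx=10,fy=10,interpolation=cv2.INTER_CUBIC); cv2.imwrite('pics/s5.png',u)
c=np.array([500,259.5]);th=np.radians(15.3);R=np.array([[np.cos(th),-np.sin(th)],[np.sin(th),np.cos(th)]])
for p in [(60,-40),(60,40),(48,40),(48,16)]:
  for z in(80,92):
    q=proj('scene',np.r_[c+R@p,z]); print(p,z,q.round(1),((q-[335,270])*10+4.5).round())
```

```text
(60, -40) 80 [349.3 290.7] [148. 212.]
(60, -40) 92 [349.6 288.9] [150. 194.]
(60, 40) 80 [383.3 301.8] [487. 323.]
(60, 40) 92 [383.9 300.1] [494. 306.]
(48, 40) 80 [384.6 296.9] [501. 274.]
(48, 40) 92 [385.3 295.2] [507. 256.]
(48, 16) 80 [374.4 293.6] [399. 241.]
(48, 16) 92 [374.9 291.8] [404. 223.]
```

View pics/s5.png

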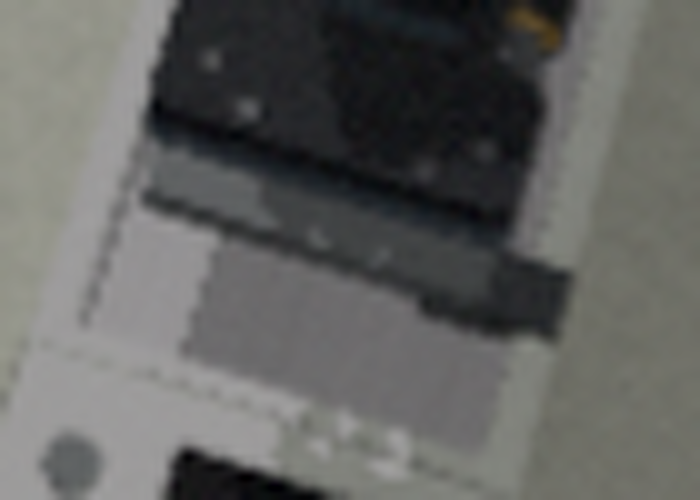

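The carrier edge runs from (145,208), within 0.5 px of the prediction, and its slope matches (0.323 against 0.327). The notch faces the key, so I'll lower it to just above the floor.

```bash
python3 -m pendant '{"jaw":[0.1,0.1,0.1,0.1,0.1,0.1,0.1,0.1,0.1,0.1,0.1],"travel":[[0,0,0.4],[0,0,1.2],[0,0,2.2],[0,0,3.2],[0,0,4.1],[0,0,4.9],[0,0,5.5],[0,0,6.0],[0,0,6.3],[0,0,6.4],[0,0,6.4]],"turn":[0,0,0,0,0,0,0,0,0,0,0]}'
python3 -c "
from h import *
st()
a=grab('scene','s6f')
u=cv2.resize(a[230:340,320:420],None,fx=5,fy=5,interpolation=cv2.INTER_CUBIC);cv2.imwrite('pics/s6.png',u)"
```

```text
time_s: 7.03
tool_pos: [500.1, 259.6, 36.9]
tcp_rot: [-1.906, -2.497, -0.0]
contact_force: [-0.8, 0.3, -2.6]
finger_gap: 27.0
t 7.0333 pos [500.1  259.6   36.86] yawY 15.3 tilt 0.0 F [-0.8   0.26 -2.59] gap 26.98987452056713 q [0.46 0.47 1.83 0.   0.85 0.19]
```

View pics/s6.png

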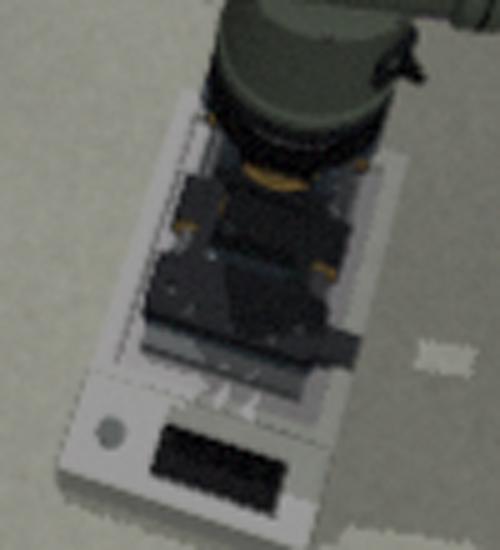

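The carrier is inside the rim with the key at (335,350) in its notch, and there's no contact yet. I'll take the last few millimetres slowly.

```bash
python3 -m pendant '{"jaw":[0.1,0.1,0.1,0.1,0.1,0.1],"travel":[[0,0,0.08],[0,0,0.16],[0,0,0.24],[0,0,0.32],[0,0,0.35],[0,0,0.35]],"turn":[0,0,0,0,0,0]}'
python3 -c "
from h import *
st()"
```

```text
time_s: 7.58
tool_pos: [500.0, 259.5, 33.4]
tcp_rot: [-1.906, -2.497, 0.0]
contact_force: [-0.2, -0.5, -1.9]
finger_gap: 27.0
t 7.5833 pos [499.98 259.53  33.41] yawY 15.3 tilt 0.01 F [-0.16 -0.52 -1.89] gap 26.979621956575365 q [0.46 0.47 1.83 0.   0.84 0.19]
```

```bash
python3 -m pendant '{"jaw":[0.1,0.1,0.1,0.1],"travel":[[0,0,0.04],[0,0,0.08],[0,0,0.08],[0,0,0.08]],"turn":[0,0,0,0]}'
python3 -c "
from h import *
st()"
```

```text
time_s: 7.92
tool_pos: [500.1, 259.6, 32.9]
tcp_rot: [1.906, 2.497, 0.0]
contact_force: [-0.4, 0.5, 0.6]
finger_gap: 26.9
t 7.9167 pos [500.12 259.59  32.9 ] yawY 15.3 tilt 0.02 F [-0.4   0.51  0.56] gap 26.88758618398475 q [0.46 0.47 1.83 0.   0.84 0.19]
```

```bash
python3 -m pendant '{"jaw":[0.1,0.1,0.1,0.1],"travel":[[0,0,0.03],[0,0,0.06],[0,0,0.06],[0,0,0.06]],"turn":[0,0,0,0]}'
python3 -c "
from h import *
st()"
```

```text
time_s: 8.25
tool_pos: [500.2, 259.6, 32.9]
tcp_rot: [1.906, 2.497, 0.001]
contact_force: [-2.0, -1.5, 5.1]
finger_gap: 26.8
t 8.25 pos [500.15 259.59  32.92] yawY 15.3 tilt 0.04 F [-2.03 -1.51  5.08] gap 26.806644018116625 q [0.46 0.47 1.83 0.   0.84 0.19]
```

Contact comes exactly at the floor height (TCP 33), with 5 N of support. I'll release, then retreat straight up.

```bash
python3 -m pendant '{"jaw":[0.3,0.35,0.45,0.6,0.75,0.85,0.9,0.9,0.9,0.9],"travel":[[0,0,0],[0,0,0],[0,0,0],[0,0,0],[0,0,0],[0,0,0],[0,0,0],[0,0,0],[0,0,0],[0,0,0]],"turn":[0,0,0,0,0,0,0,0,0,0]}'
python3 -c "
from h import *
st()
a=grab('scene','s7f')
u=cv2.resize(a[230:340,320:420],None,fx=5,fy=5,interpolation=cv2.INTER_CUBIC);cv2.imwrite('pics/s7.png',u)"
```

```text
time_s: 9.08
tool_pos: [500.0, 259.6, 32.0]
tcp_rot: [-1.906, -2.497, -0.0]
contact_force: [0.6, -1.0, -0.4]
finger_gap: 81.1
t 9.0833 pos [500.03 259.56  32.03] yawY 15.3 tilt 0.0 F [ 0.57 -1.01 -0.35] gap 81.0716325621419 q [0.46 0.48 1.83 0.   0.83 0.19]
```

View pics/s7.png

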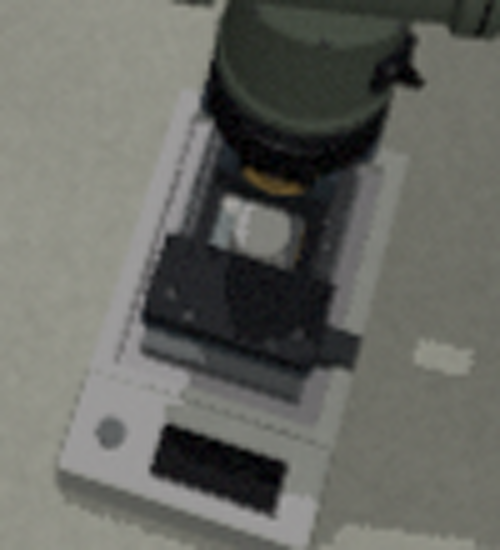

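```bash
python3 -m pendant '{"jaw":[0.9,0.9,0.9,0.9,0.9,0.9,0.9,0.9,0.9,0.9,0.9,0.9,0.9,0.9,0.9,0.9,0.9,0.9],"travel":[[0,0,-0.5],[0,0,-1.5],[0,0,-3],[0,0,-5],[0,0,-8],[0,0,-11],[0,0,-14],[0.5,0,-15.5],[2,0,-16],[5,0,-16],[8,0,-16],[11,0,-16],[14,0,-16],[17,0,-16],[20,0,-16],[22,0,-16],[23,0,-16],[23,0,-16]],"turn":[0,0,0,0,0,0,0,0,0,0,0,0,0,0,0,0,0,0]}'
python3 -c "
from h import *
st()
a=grab('scene','s8f');b=grab('top','t8f')
u=cv2.resize(a[230:350,320:420],None,fx=5,fy=5,interpolation=cv2.INTER_CUBIC);cv2.imwrite('pics/s8.png',u)
u=cv2.resize(b[110:210,200:320],None,fx=5,fy=5,interpolation=cv2.INTER_CUBIC);cv2.imwrite('pics/t8.png',u)
"
```

```text
time_s: 10.63
tool_pos: [438.7, 483.1, 192.5]
tcp_rot: [-1.903, -2.499, -0.002]
contact_force: [0.6, 0.4, 0.3]
finger_gap: 82.3
t 10.6333 pos [438.65 483.11 192.54] yawY 15.44 tilt 0.06 F [0.64 0.35 0.3 ] gap 82.26967885382848 q [0.82 0.45 1.41 0.   1.28 0.55]
```

View pics/s8.png

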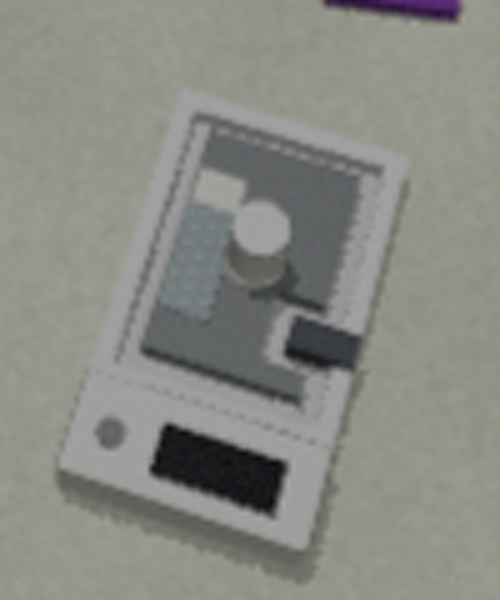

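View pics/t8.png

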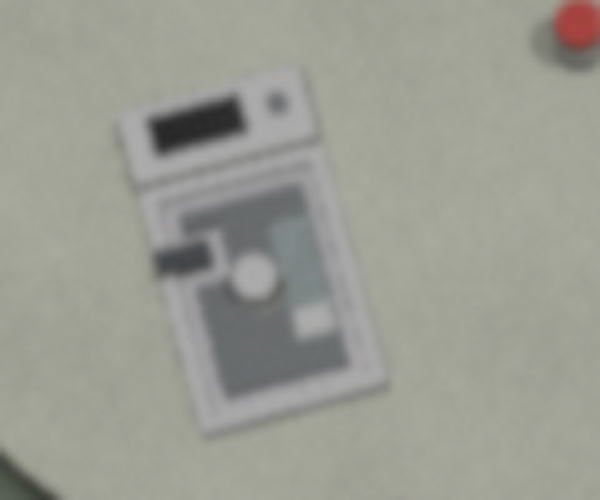

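Both views show the carrier flat in the pocket with an even gap all round. The key sits inside the notch, at (320,345) in the scene crop and (185,258) in the top crop, and the arm is clear.

```bash
python3 -c "
from h import *
st(); print(r.job_done())"
```

```text
t 10.7333 pos [439.48 480.61 192.39] yawY 15.31 tilt 0.05 F [ 0.22  0.29 -1.26] gap 82.56826495003176 q [ 0.81  0.45  1.41 -0.    1.28  0.55]
the job is handed in; nothing more can be done
None
```

The notched grey carrier is in the reader's nest with the key inside its notch, and I handed the job in at 10.7 s. I gripped it by the knob and turned it about 36° on the way over. I lowered it until it met the floor at the expected height (TCP at 33 mm, about 5 N of support), and only then opened the jaws.

The last pictures from both cameras show it flat and centred, with a gap on every side and the key touching nothing. The arm is clear of it, and the other plates and look-alikes were never approached. No check failed. The two cameras disagreed by a few millimetres on where the nest was, well inside the 10 mm of play.

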